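# Read a spice jar's wrap-round label on a sloping label reader

### The arm

A 7-joint arm with a two-finger parallel gripper is mounted at the origin on a cart in front of the work surface, level with it; the furniture and walls round the work are solid. World frame = base frame: x ahead of the robot, y to its left, z up, the work surface at z = 0. Lengths are in m, angles in degrees, forces in N, time in s.
With the tool pointing down it reaches from about 0.4 to 0.875 m from the base axis. Payload 4.4 kg.
Tool frame: the origin (TCP) lies midway between the tips of the shut fingers; the grasp point (between the pads) lies 19 mm behind it (ctrl.pinch_z is the distance from the TCP to the grasp point, in m); z points along the fingers, y is the line along which they close (so a half turn about z gives the same grasp; the last joint's range is limited). The gripper opens to 85 mm and grips with 20 to 120 N. Pads are 22 mm wide; open, the fingers measure 114 mm over their backs; the gripper's body (76 mm by 85 mm) begins 54 mm behind the grasp point. The pads swing forward as they close: fully open they stand 13 mm farther back than shut.
Start: joints at [68.766, 36.005, 2.206, 86.941, -1.547, 57.084, -1.146], TCP at [0.195, -0.62, 0.231] pointing down, gripper open.
Joint ranges: [-175.42, 175.42], [-21.48, 121.26], [-71.46, 75.88], [10.55, 141.38], [-63.04, 243.04], [13.31, 113.54], [-168.57, 168.57]. Speed limits (degrees/s): [147.25, 147.25, 180, 180, 180, 180, 180].

### API

Orientations are given as [roll, pitch, yaw] about the fixed x, y, z axes, in that order (R = Rz(yaw) Ry(pitch) Rx(roll)).
In Python, from cell import ctrl, eyes gives the robot as it stands. The module is installed in compiled form; this text tells all that it offers.
- The arm moves only by the tool jog_arm, never from a script. Its argument "series" is a list of rows, each a list of 6 numbers: the shift along the world's x, y, z in m, then the turn, a rotation vector about the world's x, y, z in rad. A call has 1 to 10 rows; each row shifts and turns the commanded pose from where the row before left it; what a row does not reach is not made up. A row lasts 1/12 s, in which the tool goes at most 41.7 mm and 7.16 degrees, less where a joint would pass 70% of its speed; a pose out of reach is approached as far as the arm can. A call is refused whole if a number of a shift passes 0.0417 or a number of a turn 0.125, either way. A call with a gripper value outside its range is refused whole. "jaw" is the finger opening in m, from 0 to 0.0854, set as the call begins (left out, the last holds). The fingers move at their own pace and stop on an object; the grip force is fixed at half the most. Time passes only in rows, so rows that do not move let the fingers close. It gives the time, the measured TCP pose, the force and the opening at its end, in the units of the state.
- ctrl.sense(): the state, without advancing time (a new reading comes with each control period).
- eyes.grab_frame(name): name is "scene" or "side" or "wrist"; returns the picture (420x560x3 uint8, red, green, blue); there is no depth.
- eyes.camera_info(name): a dict with "intrinsics" (3x3 intrinsics, pixels), "cam_to_world" (4x4, takes a point from camera to world coordinates). Camera axes: x right, y down, z forward; pixel columns grow to the right and rows downward; lengths in m; the calibration is good to about 2 mm. A picture is of the moment at which its call begins: read the wrist's pose just before it. camera_info takes no time and is no camera call; for the wrist camera it gives the pose at the moment of the call.
- ctrl.hand_in(): hands the job in, once; it reports no verdict.
Trained networks look in the newest picture that a camera, given by its name, has taken for a name from the list of things; names that differ only in an ending like _2 or _b are one class to them, and where a whole thing is asked for, a point or a joint stands for the part that bears it (a point fixed in the world has none). Each returns a list of dicts, best first, with "conf" (0 to 1); they miss things now and then, are a little off and sometimes report something else, mostly with a low value. They report only what shows in the picture. A call takes as long as a camera call.
- eyes.find_in(camera, label): "centre" ([row, column] in pixels, amid what is visible of it).
- eyes.spot_point(camera, label): "centre" ([row, column] in pixels: a listed point, or the origin of a listed thing).
The state is a dict: "time_s": time; "joint_positions": joint angles; "dq": joint speeds; "joint_torque": joint torques, N m; "position": TCP position; "tcp_rot": TCP orientation; "force": force on the tool from outside, world axes, zero at the start; "ft_torque": the same for the moment, N m; "opening": finger opening in m.
Only numpy, scipy, OpenCV 4.12 (cv2) and the standard library are available. Lean on these libraries where they do the work, as an engineer would, in place of code of your own. Each camera call takes 0.05 s, during which the arm holds its last target. There are 200 camera calls.

### The job

Log the spice jar that stands alone in the middle of the worktop: holding its cap end, lay its lower part flat on the label reader's sloping pad with a light press of about 6 N (never over 20 N) for half a second, first with the side that faced the front edge of the worktop, then with the other three, turning the jar a quarter turn clockwise (seen from its cap) each time. The pad may stand 12 to 26 mm out of its housing, so find it by feel. Then stand the jar upright on the free half of the wooden board, leaving the salt shaker, tin and wrapped bar where they are.

Things in the scene. Friction and masses are not known exactly. Their poses are not given: they have to be found in the camera images.
- jar_center (a point): The round spice jar with paper label and screw cap, 45 mm in diameter over its whole 106 mm height (cap: top 20 mm), about 80 to 155 g, upright, alone in the middle. Point: its centre, 53 mm above its underside; z along its axis to the cap. At the start its -x side faces the front edge, within 0.25 rad. Sides in reading order: -x, -y, +x, +y, each good within 0.6 rad of roll.
- jar: The same jar; origin at the centre of its underside, same axes.
- reader_face (a point): Label reader's white housing (52 mm along x, 76 along y), right of the jar. Point: centre of its front face, 100 mm up; z straight out of the face (leftward, 35 deg above level), x up the slope (35 deg from vertical), y level. A jar on the pad lies along x, cap up (within 0.2 rad), its centre -5 to 50 mm along x and within 25 mm in y of this point; 26 mm up centres its lower half.
- reader: The whole fixed reader: foot, post, housing, grey pad. Origin on the worktop below the pad; -x is the level way the pad faces; foot 14 mm high, x -30 to 100 mm, y +-55 mm. The pad, 44 mm up the slope by 60 mm, lies ahead of the housing's face centre; its flat front stands 12 to 26 mm out (varies, not reported), then yields 6 mm at 2 N/mm to a stop. Fingers must pass above its upper edge.
- free_half (a point): Centre of the free half of the fixed wooden board (200 mm along its x, 130 mm along y, 15 mm thick), on its top, 15 mm above the worktop, at the end nearer the robot, left of the jar. z up. A dark line divides the halves; the salt shaker stands on the far half, about 107 mm to +x.
- shaker_center (a point): Salt shaker on the far half of the board: 44 mm in diameter, 90 mm tall; point at its centre. Leave alone.
- tin_center (a point): Round vegetable tin, 75 mm in diameter, 58 mm tall, standing behind the jar; point at its centre. Leave alone.
- bar_center (a point): Flat wrapped bar, 56 x 124 x 22 mm, lying near the front edge; point near its centre. Leave alone.

How it is judged:
By the outcome, as a careful person would: the job done as asked, in the order asked, and still so for the second after the job is handed in, with the robot touching nothing.
It also fails if it takes over 67 s, if anything falls off the work surface, if the arm or the gripper's body presses on something with over 40 N, if the wrist force passes 120 N, or if a joint passes its speed limit or range.

## Working session

There is one attempt and no reset: what is moved stays moved. The work goes in short steps, Python scripts to look and compute and a tool call to move; the robot and the scene stay as the last step left them, time stands still between calls to the robot, and variables do not carry over. Pictures are saved under pics/ and viewed, on a budget of 10 in all, crops included, one or two more only if the job needs it, and the job is handed in when it is done.

Besides the shell and the picture viewer there is one more tool, called after "Request:" as name(argument=value, ...), one argument or row to a line, values as JSON. jog_arm: Moves the arm, as the interface text tells. Its arguments: {"type":"object","properties":{"series":{"type":"array"},"jaw":{"type":"number"}},"required":["series"]}

```bash
mkdir -p pics; cat > h.py <<'E'
import numpy as np, cv2
from cell import ctrl, eyes
def grab(n,f=None):
    im=eyes.grab_frame(n)
    if f: cv2.imwrite('pics/'+f,im[:,:,::-1])
    return im
def ray(n,rc):
    i=eyes.camera_info(n);K=np.array(i['intrinsics']);T=np.array(i['cam_to_world'])
    d=T[:3,:3]@np.linalg.solve(K,[rc[1],rc[0],1]);return T[:3,3],d/np.linalg.norm(d)
def atz(n,rc,z):
    o,d=ray(n,rc);return o+d*(z-o[2])/d[2]
def tri(rs):
    A=0;b=0
    for o,d in rs:
        P=np.eye(3)-np.outer(d,d);A=A+P;b=b+P@o
    x=np.linalg.solve(A,b);return x,[np.linalg.norm((np.eye(3)-np.outer(d,d))@(x-o)) for o,d in rs]
def proj(n,p):
    i=eyes.camera_info(n);K=np.array(i['intrinsics']);T=np.linalg.inv(np.array(i['cam_to_world']))
    q=K@(T[:3,:3]@np.array(p)+T[:3,3]);return q[1]/q[2],q[0]/q[2]
E
python3 - <<'E'
from h import *
np.set_printoptions(precision=4,suppress=True)
for n in('scene','side'):
    grab(n,n+'0.png')
Z=dict(jar_center=.053,jar=0,reader_face=.1,reader=0,free_half=.015,shaker_center=.045,tin_center=.029,bar_center=.011)
for l,z in Z.items():
    rs=[]
    for n in('scene','side'):
        r=eyes.spot_point(n,l)
        if r:
            print(l,n,np.round(r[0]['centre'],1),round(r[0]['conf'],2),atz(n,r[0]['centre'],z)); rs.append(ray(n,r[0]['centre']))
    if len(rs)>1: print('   tri',*tri(rs))
print(ctrl.sense())
for n in('scene','side','wrist'): print(n,np.array(eyes.camera_info(n)['cam_to_world']))
E
```

```text
jar_center scene [203.1 287.3] 0.69 [0.5803 0.0255 0.053 ]
jar_center side [194.9 290.4] 0.76 [0.5804 0.0225 0.053 ]
   tri [0.5867 0.0218 0.0443] [np.float64(0.0002743596907133294), np.float64(0.00027435969071333603)]
jar scene [217.  288.8] 0.79 [0.5784 0.0216 0.    ]
jar side [207.9 291.4] 0.57 [0.5818 0.02   0.    ]
   tri [ 0.584   0.0193 -0.0057] [np.float64(0.0012522261972617845), np.float64(0.0012522261972618704)]
reader_face scene [174.9 374.3] 0.73 [ 0.5252 -0.1843  0.1   ]
reader_face side [195.3 398. ] 0.9 [ 0.5208 -0.1849  0.1   ]
   tri [ 0.5243 -0.1856  0.098 ] [np.float64(0.001960576965096519), np.float64(0.0019605769650965733)]
reader scene [208.1 358.6] 0.73 [ 0.5203 -0.1509  0.    ]
reader side [221.2 379.5] 0.96 [ 0.5241 -0.1652  0.    ]
   tri [ 0.5509 -0.1794 -0.0465] [np.float64(8.137498003189929e-05), np.float64(8.137498003187626e-05)]
free_half scene [271.2 214.1] 0.71 [0.5075 0.2512 0.015 ]
free_half side [238.7 187.3] 0.59 [0.5227 0.2468 0.015 ]
   tri [ 0.5274  0.2489 -0.0048] [np.float64(0.005968612789216272), np.float64(0.00596861278921617)]
shaker_cente
[... 748 characters left out ...]
0.0106,   0.0016,
         0.    ]), 'position': array([ 0.1951, -0.62  ,  0.2313]), 'tcp_rot': array([179.998 ,  -0.0006,  17.4655]), 'force': array([-0.1242, -0.2264,  1.3109]), 'ft_torque': array([ 0.0001, -0.0237,  0.0003]), 'opening': 0.08508908752853363}
scene [[-0.4714 -0.6638  0.5806 -0.0386]
 [-0.8819  0.3526 -0.313   0.3717]
 [ 0.0031 -0.6596 -0.7516  0.853 ]
 [ 0.      0.      0.      1.    ]]
side [[-0.1164 -0.8322  0.5421  0.034 ]
 [-0.9932  0.1032 -0.0547  0.0933]
 [-0.0104 -0.5447 -0.8385  0.8488]
 [ 0.      0.      0.      1.    ]]
wrist [[ 0.3    -0.9126 -0.2779  0.2667]
 [-0.9539 -0.287  -0.0874 -0.5978]
 [ 0.      0.2913 -0.9566  0.3732]
 [ 0.      0.      0.      1.    ]]
```

View pics/scene0.png

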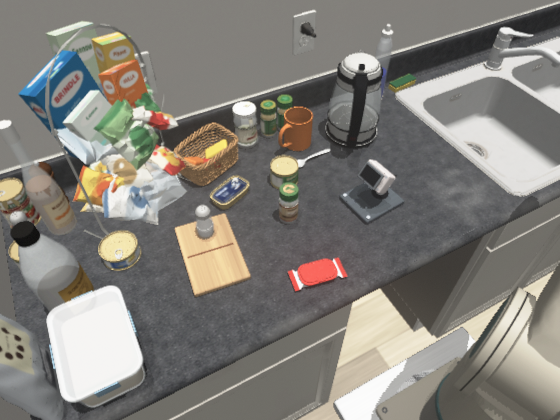

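View pics/side0.png

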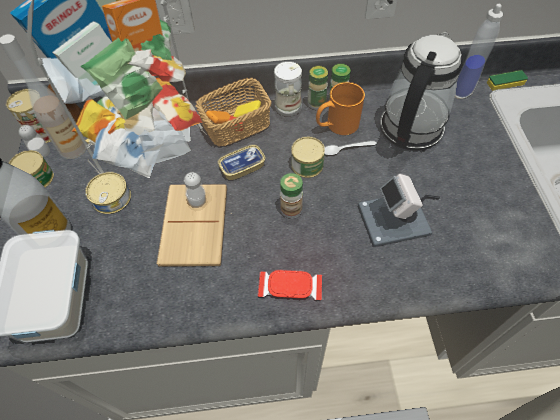

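Request:
jog_arm(
  series=[
    [0.02, 0.031, 0.012, 0, 0, 0.122],
    [0.02, 0.032, 0.012, 0, 0, 0.122],
    [0.02, 0.032, 0.01, 0, 0, 0.122],
    [0.02, 0.032, 0.01, 0, 0, 0.122],
    [0.02, 0.032, 0.01, 0, 0, 0.122],
    [0.02, 0.032, 0.01, 0, 0, 0.122],
    [0.02, 0.032, 0.01, 0, 0, 0.122],
    [0.02, 0.032, 0.01, 0, 0, 0.122],
    [0.02, 0.032, 0.01, 0, 0, 0.122],
    [0.02, 0.032, 0.006, 0, 0, 0.122],
  ],
  jaw=0.0854,
)

```text
time_s: 1.73
position: [0.3961, -0.2996, 0.3327]
tcp_rot: [179.9, 0.1, 87.7]
force: [1.0, -0.1, 0.5]
opening: 0.0854
```

Request:
jog_arm(
  series=[
    [0.02, 0.032, 0, 0, 0, 0.122],
    [0.02, 0.032, 0, 0, 0, 0.122],
    [0.02, 0.032, 0, 0, 0, 0.122],
    [0.02, 0.032, 0, 0, 0, 0.122],
    [0.02, 0.032, 0, 0, 0, 0.122],
    [0.02, 0.032, 0, 0, 0, 0.122],
    [0.02, 0.032, 0, 0, 0, 0.122],
    [0, 0, 0, 0, 0, 0],
    [0, 0, 0, 0, 0, 0],
  ],
)

```text
time_s: 2.48
position: [0.5358, -0.0745, 0.3313]
tcp_rot: [179.9, -0.0, 136.5]
force: [0.2, -0.8, -0.7]
opening: 0.0853
```

```bash
python3 - <<'E'
from h import *
np.set_printoptions(precision=4,suppress=True)
s=ctrl.sense();print(s['time_s'],s['joint_positions'],s['position'],s['tcp_rot'],s['force'])
grab('wrist','w1.png')
for l,z in dict(jar_center=.053,jar=0,reader_face=.1,reader=0).items():
    r=eyes.spot_point('wrist',l)
    for q in r[:2]: print(l,np.round(q['centre'],1),round(q['conf'],2),atz('wrist',q['centre'],z))
E
```

```text
2.4833 [ 28.7732  24.0114 -34.8439  95.7501  14.7966  64.8909  36.4747] [ 0.5358 -0.0745  0.3313] [179.9312  -0.0354 136.5437] [ 0.2175 -0.8376 -0.7283]
jar_center [145.8 352.1] 0.79 [0.5781 0.018  0.053 ]
jar [144.4 340.3] 0.87 [0.5765 0.0115 0.    ]
reader_face [232.  207.7] 0.65 [ 0.5227 -0.1909  0.1   ]
reader [197.5 230.2] 0.87 [ 0.5193 -0.1664  0.    ]
```

View pics/w1.png

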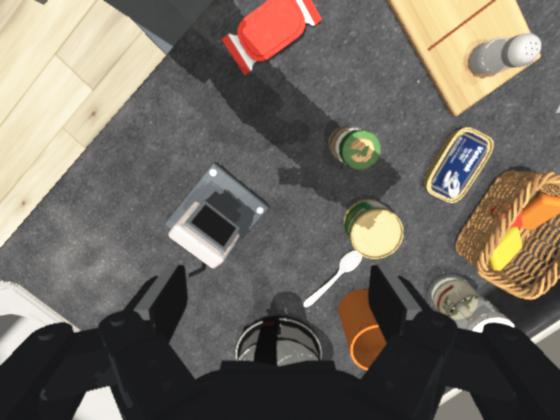

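```bash
python3 - <<'E'
from h import *
np.set_printoptions(precision=4,suppress=True)
im=cv2.imread('pics/w1.png');c=im[145:285,150:290]
cv2.imwrite('pics/w1c.png',cv2.resize(c,None,fx=4,fy=4,interpolation=cv2.INTER_CUBIC))
a=atz('wrist',(165,214),.014);b=atz('wrist',(207,268),.014);d=atz('wrist',(225,167),.014)
print(a,b,d,np.linalg.norm(a-b),np.linalg.norm(a-d))
v=a-b;print('front edge dir',v, 'yaw of normal from +y',np.degrees(np.arctan2(v[1],v[0])))
E
```

```text
[ 0.4674 -0.1436  0.014 ] [ 0.5689 -0.1313  0.014 ] [ 0.4803 -0.2659  0.014 ] 0.10225393491340024 0.12297727893907354
front edge dir [-0.1015 -0.0123  0.    ] yaw of normal from +y -173.1192857691013
```

View pics/w1c.png

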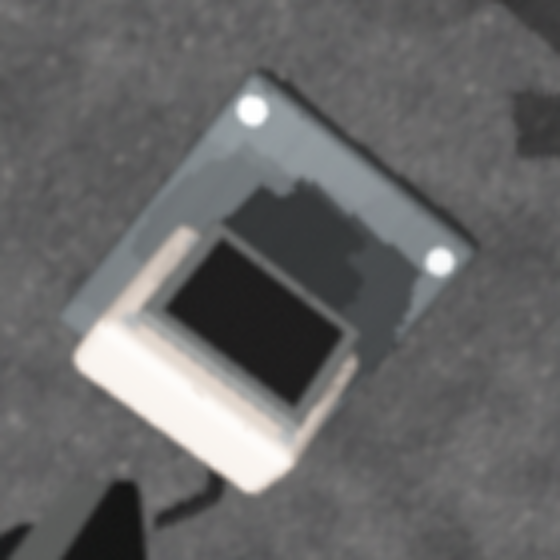

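```bash
python3 - <<'E'
from h import *
np.set_printoptions(precision=4,suppress=True)
im=cv2.imread('pics/w1.png').astype(int)
m=((im[:,:,1]>im[:,:,2]+15)&(im[:,:,1]>im[:,:,0]+15))
print('green cnt',m[120:180,330:390].sum())
print(atz('wrist',(150,360),.106))
for p in((.579,.020,.106),(.579,.020,0)): print(proj('wrist',p))
E
```

```text
green cnt 873
[0.5762 0.0152 0.106 ]
(np.float64(148.87334203740255), np.float64(364.7062007310915))
(np.float64(141.47354254686732), np.float64(345.6342505558654))
```

Request:
jog_arm(
  series=[
    [0.008, 0.018, -0.026, 0, 0, 0],
    [0.008, 0.018, -0.026, 0, 0, 0],
    [0.008, 0.018, -0.026, 0, 0, 0],
    [0.008, 0.018, -0.026, 0, 0, 0],
    [0.009, 0.02, -0.026, 0, 0, 0],
    [0, 0, 0, 0, 0, 0],
    [0, 0, 0, 0, 0, 0],
  ],
)

```text
time_s: 3.32
position: [0.5752, 0.015, 0.2001]
tcp_rot: [-179.9, -0.1, 136.3]
force: [0.1, -1.1, 0.4]
opening: 0.0853
```

```bash
python3 - <<'E'
from h import *
np.set_printoptions(precision=4,suppress=True)
s=ctrl.sense();print(s['time_s'],s['joint_positions'],s['position'],s['tcp_rot'],s['force'])
grab('wrist','w2.png')
for l,z in dict(jar_center=.053,jar=0).items():
    r=eyes.spot_point('wrist',l)
    for q in r[:2]: print(l,np.round(q['centre'],1),round(q['conf'],2),atz('wrist',q['centre'],z))
E
```

```text
3.3167 [ 15.4518  34.8169 -31.0129 100.384   22.1494  51.1634  21.1489] [0.5752 0.015  0.2001] [-179.8749   -0.1257  136.3393] [ 0.146  -1.0877  0.4252]
jar [181.5 282.6] 0.87 [0.5796 0.0194 0.    ]
jar [ 30.2 172.1] 0.69 [0.3949 0.0453 0.    ]
```

View pics/w2.png

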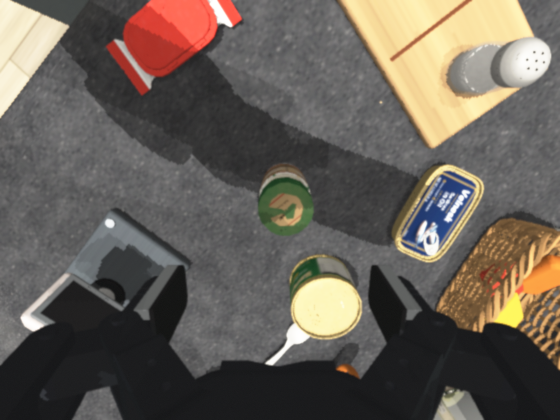

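```bash
python3 - <<'E'
from h import *
np.set_printoptions(precision=4,suppress=True)
print(atz('wrist',(208,286),.106),atz('wrist',(181.5,282.6),0))
R=np.array(eyes.camera_info('scene')['cam_to_world'])
# divider ends and board corners from scene0/side0 for board yaw
print([atz('side',p,.015) for p in((221,168),(221,219),(265,158),(265,223),(184,170))])
print([atz('scene',p,.015) for p in((261,187),(244,234),(291,193),(277,247))])
E
```

```text
[0.5797 0.0205 0.106 ] [0.5796 0.0194 0.    ]
[array([0.5714, 0.2878, 0.015 ]), array([0.558 , 0.1792, 0.015 ]), array([0.4688, 0.3058, 0.015 ]), array([0.4528, 0.1754, 0.015 ]), array([0.6698, 0.2853, 0.015 ])]
[array([0.562 , 0.2953, 0.015 ]), array([0.5555, 0.1812, 0.015 ]), array([0.4821, 0.3106, 0.015 ]), array([0.4592, 0.1926, 0.015 ])]
```

Request:
jog_arm(
  series=[
    [0.002, 0.003, -0.025, 0, 0, 0],
    [0.0025, 0.0025, -0.025, 0, 0, 0],
    [0, 0, -0.025, 0, 0, 0],
    [0, 0, -0.025, 0, 0, 0],
    [0, 0, -0.018, 0, 0, 0],
    [0, 0, -0.009, 0, 0, 0],
    [0, 0, 0, 0, 0, 0],
  ],
)

```text
time_s: 4.05
position: [0.58, 0.0189, 0.0736]
tcp_rot: [-179.9, -0.0, 136.2]
force: [0.1, -0.5, 0.1]
opening: 0.0853
```

Request:
jog_arm(
  series=[
    [0, 0, 0, 0, 0, 0],
    [0, 0, 0, 0, 0, 0],
    [0, 0, 0, 0, 0, 0],
    [0, 0, 0, 0, 0, 0],
    [0, 0, 0, 0, 0, 0],
    [0, 0, 0, 0, 0, 0],
  ],
  jaw=0.035,
)

```text
time_s: 4.55
position: [0.5816, 0.0202, 0.0761]
tcp_rot: [179.9, 0.1, 136.3]
force: [-1.5, -0.9, 5.9]
opening: 0.0437
```

Request:
jog_arm(
  series=[
    [0, 0, 0.015, 0, 0, 0],
    [0, 0, 0.02, 0, 0, 0],
    [0, 0, 0.025, 0, 0, 0],
    [-0.005, -0.004, 0.012, 0, 0, 0.12],
    [-0.005, -0.004, 0.012, 0, 0, 0.12],
    [-0.005, -0.004, 0.012, 0, 0, 0.12],
    [-0.005, -0.004, 0.012, 0, 0, 0.12],
    [-0.005, -0.004, 0.012, 0, 0, 0.12],
    [-0.005, -0.004, 0.012, 0, 0, 0.12],
    [-0.005, -0.004, 0.012, 0, 0, 0.12],
  ],
  jaw=0.02,
)

```text
time_s: 5.38
position: [0.5453, -0.008, 0.2195]
tcp_rot: [-180.0, 0.0, -175.2]
force: [-0.2, 0.1, -2.1]
opening: 0.0436
```

Request:
jog_arm(
  series=[
    [-0.004, -0.008, 0, 0, 0, 0.12],
    [-0.004, -0.008, 0, 0, 0, 0.12],
    [-0.004, -0.008, 0, 0, 0, 0.12],
    [-0.004, -0.008, 0, 0, 0, 0.12],
    [-0.004, -0.008, 0, 0, 0, 0.12],
    [-0.004, -0.008, 0, 0, 0, 0.12],
    [-0.004, -0.008, 0, 0, 0, 0.12],
    [0, -0.005, 0, 0.122, 0.0137, 0],
    [0, -0.005, 0, 0.122, 0.0137, 0],
    [0, -0.005, 0, 0.122, 0.0137, 0],
  ],
)

```text
time_s: 6.22
position: [0.5183, -0.079, 0.2201]
tcp_rot: [165.1, 15.3, -129.4]
force: [1.0, -0.2, -2.2]
opening: 0.0435
```

Request:
jog_arm(
  series=[
    [0, -0.005, 0, 0.122, 0.0137, 0],
    [0, -0.005, 0, 0.122, 0.0137, 0],
    [0, 0, 0, 0, 0, 0],
    [0, 0, 0, 0, 0, 0],
  ],
)

```text
time_s: 6.55
position: [0.5174, -0.0914, 0.2163]
tcp_rot: [153.8, 24.5, -133.6]
force: [0.7, 0.8, -1.2]
opening: 0.0436
```

```bash
python3 - <<'E'
from h import *
from scipy.spatial.transform import Rotation as Ro
np.set_printoptions(precision=4,suppress=True)
s=ctrl.sense();print(s['time_s'],s['joint_positions'],s['position'],s['tcp_rot'],s['force'],s['opening'])
R=Ro.from_euler('xyz',s['tcp_rot'],degrees=True).as_matrix();print('jar z',-R[:,2])
E
```

```text
6.55 [ 61.6829  55.5701 -68.7442  96.3448  17.3038  64.2837 136.4418] [ 0.5174 -0.0914  0.2163] [ 153.8298   24.4501 -133.5944] [ 0.7084  0.7799 -1.1993] 0.04362959114630306
jar z [ 0.0633 -0.5732  0.817 ]
```

Request:
jog_arm(
  series=[
    [0.0015, -0.0132, -0.008, 0, 0, 0],
    [0.0015, -0.0132, -0.008, 0, 0, 0],
    [0.0015, -0.0132, -0.008, 0, 0, 0],
    [0.0015, -0.0132, -0.008, 0, 0, 0],
    [0.0015, -0.0132, -0.008, 0, 0, 0],
    [0, -0.011, -0.007, 0, 0, 0],
    [0, 0, 0, 0, 0, 0],
    [0, 0, 0, 0, 0, 0],
  ],
)

```text
time_s: 7.22
position: [0.5249, -0.166, 0.1708]
tcp_rot: [153.9, 24.5, -133.3]
force: [-0.5, 0.2, -1.1]
opening: 0.0438
```

```bash
cat >> h.py <<'E'
from scipy.spatial.transform import Rotation as Ro
np.set_printoptions(precision=4,suppress=True)
face=np.array([.523,-.187,.1]);xf=np.array([.064,-.57,.8192]);zf=np.array([-.0913,.8141,.5736]);yf=np.cross(zf,xf)
def st():
    s=ctrl.sense();R=Ro.from_euler('xyz',s['tcp_rot'],degrees=True).as_matrix()
    c=s['position']+.023*R[:,2]-face
    print(s['time_s'],'J',s['joint_positions'],'\np',s['position'],s['tcp_rot'],'jarz',-R[:,2],'open',s['opening'],'\nface xyz mm',1000*np.array([c@xf,c@yf,c@zf]),'F face xyz',s['force']@xf,s['force']@yf,s['force']@zf)
E
python3 - <<'E'
from h import *
st(); grab('side','s1.png')
im=cv2.imread('pics/s1.png');cv2.imwrite('pics/s1c.png',cv2.resize(im[90:260,300:480],None,fx=3.3,fy=3.3,interpolation=cv2.INTER_CUBIC))
E
```

```text
7.2167 J [ 63.9094  60.9618 -65.8561  90.3736  20.887   68.4522 142.5626] 
p [ 0.5249 -0.166   0.1708] [ 153.8922   24.5438 -133.3105] jarz [ 0.0643 -0.5733  0.8168] open 0.04383334272653346 
face xyz mm [23.115   4.2417 57.6611] F face xyz -1.0287744830055252 -0.4699582672226971 -0.46736077820952593
```

View pics/s1c.png

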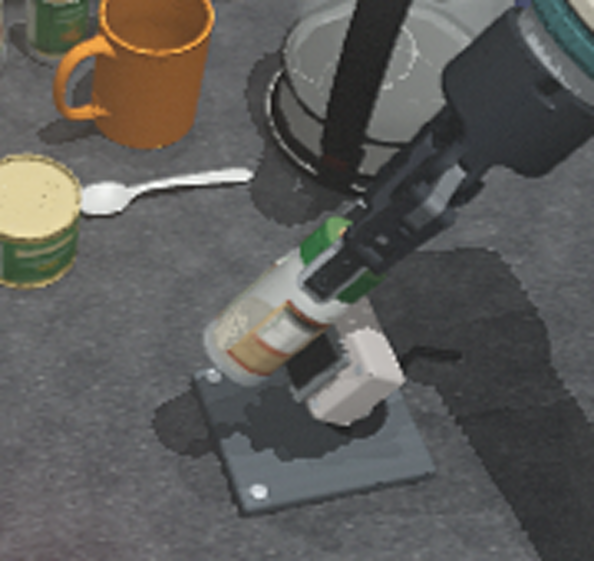

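Request:
jog_arm(
  series=[
    [0.0002, -0.0016, -0.00115, 0, 0, 0],
    [0.0002, -0.0016, -0.00115, 0, 0, 0],
    [0.0002, -0.0016, -0.00115, 0, 0, 0],
    [0.0002, -0.0016, -0.00115, 0, 0, 0],
    [0.0002, -0.0016, -0.00115, 0, 0, 0],
    [0, 0, 0, 0, 0, 0],
  ],
)

```text
time_s: 7.77
position: [0.5261, -0.174, 0.1652]
tcp_rot: [154.0, 24.5, -133.2]
force: [-0.7, -0.3, -1.3]
opening: 0.0436
```

```bash
python3 -c "
from h import *
st()"
```

```text
7.7667 J [ 64.0412  61.5576 -65.5155  89.6171  21.3248  68.8772 143.2279] 
p [ 0.5261 -0.174   0.1652] [ 153.9742   24.5149 -133.2315] jarz [ 0.0643 -0.5722  0.8176] open 0.04359814583350285 
face xyz mm [23.2023  4.4849 47.7791] F face xyz -0.9506863587722868 -0.7615815093177271 -0.9803276842862687
```

Request:
jog_arm(
  series=[
    [0.0001, -0.0013, -0.0009, 0, 0, 0],
    [0.0001, -0.0013, -0.0009, 0, 0, 0],
    [0.0001, -0.0013, -0.0009, 0, 0, 0],
    [0, 0, 0, 0, 0, 0],
  ],
)

```text
time_s: 8.1
position: [0.5263, -0.1772, 0.1631]
tcp_rot: [153.9, 24.6, -133.2]
force: [-0.9, 1.0, 1.3]
opening: 0.0433
```

Request:
jog_arm(
  series=[
    [0.0001, -0.0008, -0.0006, 0, 0, 0],
    [0, 0, 0, 0, 0, 0],
  ],
)

```text
time_s: 8.27
position: [0.5263, -0.1777, 0.1626]
tcp_rot: [153.9, 24.6, -133.2]
force: [-0.8, 1.6, 2.6]
opening: 0.044
```

```bash
python3 -c "
from h import *
st()"
```

```text
8.2667 J [ 64.1392  61.9019 -65.3912  89.2222  21.4815  69.1582 143.6113] 
p [ 0.5263 -0.1777  0.1626] [ 153.9119   24.5728 -133.2001] jarz [ 0.0649 -0.5733  0.8168] open 0.044018583955835376 
face xyz mm [23.2363  4.3041 43.2592] F face xyz 1.1674595136189165 -0.5863012272115332 2.820393018071429
```

Request:
jog_arm(
  series=[
    [0.0001, -0.001, -0.0007, 0, 0, 0],
    [0, 0, 0, 0, 0, 0],
    [0, 0, 0, 0, 0, 0],
  ],
)

```text
time_s: 8.52
position: [0.5264, -0.1785, 0.1621]
tcp_rot: [153.9, 24.6, -133.2]
force: [-1.8, 2.0, 2.2]
opening: 0.0436
```

```bash
python3 -c "
from h import *
st()"
```

```text
8.5167 J [ 64.154   61.9723 -65.3614  89.1385  21.5208  69.2126 143.691 ] 
p [ 0.5264 -0.1785  0.1621] [ 153.9081   24.5801 -133.1873] jarz [ 0.065  -0.5734  0.8167] open 0.04361289010481748 
face xyz mm [23.2206  4.2991 42.2774] F face xyz 0.5592339536924391 -1.5702477038693428 3.0935800206408652
```

Request:
jog_arm(
  series=[
    [0.0001, -0.001, -0.0007, 0, 0, 0],
    [0, 0, 0, 0, 0, 0],
  ],
)

```text
time_s: 8.68
position: [0.5265, -0.1795, 0.1614]
tcp_rot: [153.9, 24.6, -133.2]
force: [-2.6, 3.3, 4.6]
opening: 0.0436
```

Request:
jog_arm(
  series=[
    [0, 0, 0, 0, 0, 0],
  ],
)

```text
time_s: 8.77
position: [0.5265, -0.1795, 0.1614]
tcp_rot: [153.9, 24.6, -133.2]
force: [-2.6, 3.1, 4.8]
opening: 0.0433
```

```bash
python3 -c "
from h import *
st()"
```

```text
8.7667 J [ 64.1733  62.0505 -65.3238  89.0437  21.5635  69.2675 143.7743] 
p [ 0.5265 -0.1795  0.1614] [ 153.904    24.5859 -133.1872] jarz [ 0.065  -0.5735  0.8166] open 0.04328941430489858 
face xyz mm [23.2164  4.309  41.1242] F face xyz 2.028223928006344 -2.2650805713122684 5.515333028069128
```

Request:
jog_arm(
  series=[
    [0, 0, 0, 0, 0, 0],
    [0, 0, 0, 0, 0, 0],
    [0, 0, 0, 0, 0, 0],
    [0, 0, 0, 0, 0, 0],
    [0, 0, 0, 0, 0, 0],
    [0, 0, 0, 0, 0, 0],
    [0, 0, 0, 0, 0, 0],
    [0, 0, 0, 0, 0, 0],
    [0, 0, 0, 0, 0, 0],
  ],
)

```text
time_s: 9.52
position: [0.5265, -0.1796, 0.1613]
tcp_rot: [153.9, 24.6, -133.2]
force: [-1.6, 2.9, 5.9]
opening: 0.0435
```

```bash
python3 - <<'E'
from h import *
st(); grab('side','s2.png');grab('scene','c2.png')
im=cv2.imread('pics/s2.png');im2=cv2.imread('pics/c2.png')
a=cv2.resize(im[130:250,330:450],(400,400),interpolation=cv2.INTER_CUBIC);b=cv2.resize(im2[110:230,310:430],(400,400),interpolation=cv2.INTER_CUBIC)
cv2.imwrite('pics/s2c.png',np.hstack([a,b]))
E
```

```text
9.5167 J [ 64.1728  62.0468 -65.3154  89.0422  21.5713  69.2652 143.7721] 
p [ 0.5265 -0.1796  0.1613] [ 153.9132   24.5742 -133.1883] jarz [ 0.065  -0.5733  0.8168] open 0.04345299921201781 
face xyz mm [23.2312  4.2969 41.0102] F face xyz 3.0643097217984843 -1.258807006668914 5.923619043350918
```

View pics/s2c.png

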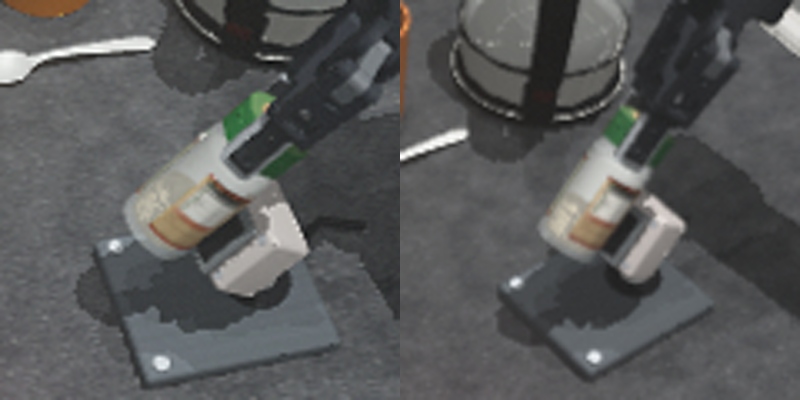

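Request:
jog_arm(
  series=[
    [-0.0015, 0.0057, 0.004, 0, 0, 0],
    [-0.0015, 0.0057, 0.004, 0, 0, 0],
    [-0.0015, 0.0057, 0.004, 0, 0, 0],
    [0, 0, 0, -0.0077, 0.0689, -0.099],
    [0, 0, 0, -0.0077, 0.0689, -0.099],
    [0, 0, 0, -0.0077, 0.0689, -0.099],
    [0, 0, 0, -0.0077, 0.0689, -0.099],
    [0, 0, 0, -0.0077, 0.0689, -0.099],
    [0, 0, 0, -0.0077, 0.0689, -0.099],
    [0, 0, 0, -0.0077, 0.0689, -0.099],
  ],
)

```text
time_s: 10.45
position: [0.5223, -0.1638, 0.1727]
tcp_rot: [145.0, -1.4, -175.9]
force: [0.9, -0.1, -2.2]
opening: 0.0436
```

Request:
jog_arm(
  series=[
    [0, 0, 0, -0.0077, 0.0689, -0.099],
    [0, 0, 0, -0.0077, 0.0689, -0.099],
    [0, 0, 0, -0.0077, 0.0689, -0.099],
    [0, 0, 0, -0.0077, 0.0689, -0.099],
    [0, 0, 0, -0.0077, 0.0689, -0.099],
    [0, 0, 0, -0.0077, 0.0689, -0.099],
    [0, 0, 0, 0, 0, 0],
    [0, 0, 0, 0, 0, 0],
  ],
)

```text
time_s: 11.12
position: [0.5223, -0.1634, 0.1729]
tcp_rot: [153.1, -23.2, 148.3]
force: [0.8, 0.1, -2.4]
opening: 0.0434
```

```bash
python3 -c "
from h import *
st()"
```

```text
11.1167 J [ 53.1543  49.4915 -39.2919  91.568   -2.1678  63.5556  74.6172] 
p [ 0.5223 -0.1634  0.1729] [153.1223 -23.1568 148.2827] jarz [ 0.0607 -0.569   0.8201] open 0.04340789785097697 
face xyz mm [23.1795  1.9751 61.0697] F face xyz -1.9819912724331785 0.7588353890870474 -1.3880262385616347
```

Request:
jog_arm(
  series=[
    [0.0002, -0.0018, -0.00126, 0, 0, 0],
    [0.0002, -0.0018, -0.00126, 0, 0, 0],
    [0.0002, -0.0018, -0.00126, 0, 0, 0],
    [0.0002, -0.0018, -0.00126, 0, 0, 0],
    [0.0002, -0.0018, -0.00126, 0, 0, 0],
    [0.0002, -0.0018, -0.00126, 0, 0, 0],
    [0.0002, -0.0018, -0.00126, 0, 0, 0],
    [0.0002, -0.0018, -0.00126, 0, 0, 0],
    [0.0001, -0.001, -0.0007, 0, 0, 0],
    [0, 0, 0, 0, 0, 0],
  ],
)

```text
time_s: 11.95
position: [0.5239, -0.1789, 0.1618]
tcp_rot: [153.1, -23.3, 148.1]
force: [-0.0, -0.2, -1.7]
opening: 0.0437
```

```bash
python3 -c "
from h import *
st()"
```

```text
11.95 J [ 53.6366  50.9481 -38.7053  90.1037  -1.4868  64.1981  75.3928] 
p [ 0.5239 -0.1789  0.1618] [153.1093 -23.3281 148.0943] jarz [ 0.0608 -0.5706  0.819 ] open 0.0436667395240051 
face xyz mm [23.085   1.8385 42.0053] F face xyz -1.2735066684360226 -0.024354350492732012 -1.1440534193841716
```

Request:
jog_arm(
  series=[
    [0.0001, -0.0008, -0.0006, 0, 0, 0],
    [0.0001, -0.0008, -0.0006, 0, 0, 0],
    [0, 0, 0, 0, 0, 0],
  ],
)

```text
time_s: 12.2
position: [0.5241, -0.1803, 0.1608]
tcp_rot: [153.1, -23.3, 148.1]
force: [-0.4, -0.1, -1.3]
opening: 0.0441
```

```bash
python3 -c "
from h import *
st()"
```

```text
12.2 J [ 53.6692  51.0849 -38.6557  89.9566  -1.4061  64.257   75.4844] 
p [ 0.5241 -0.1803  0.1608] [153.1098 -23.3185 148.1124] jarz [ 0.0608 -0.5705  0.819 ] open 0.04405589448272345 
face xyz mm [23.0492  1.904  40.2102] F face xyz -1.0182382123195535 -0.3810081590300349 -0.8192406324663787
```

Request:
jog_arm(
  series=[
    [0.0001, -0.0008, -0.0006, 0, 0, 0],
    [0.0001, -0.0008, -0.0006, 0, 0, 0],
    [0.0001, -0.0008, -0.0006, 0, 0, 0],
    [0, 0, 0, 0, 0, 0],
  ],
)

```text
time_s: 12.53
position: [0.5246, -0.182, 0.1595]
tcp_rot: [153.0, -23.3, 148.2]
force: [0.9, 1.7, 2.3]
opening: 0.0433
```

```bash
python3 -c "
from h import *
st()"
```

```text
12.5333 J [ 53.7295  51.3044 -38.6146  89.7178  -1.3575  64.3797  75.626 ] 
p [ 0.5246 -0.182   0.1595] [153.0237 -23.3488 148.1512] jarz [ 0.0607 -0.5717  0.8182] open 0.04333269954487993 
face xyz mm [23.032   2.2421 38.0791] F face xyz 0.9760606850304678 1.1229628751480802 2.6160575548697564
```

Request:
jog_arm(
  series=[
    [0.0001, -0.0012, -0.0008, 0, 0, 0],
    [0, 0, 0, 0, 0, 0],
    [0, 0, 0, 0, 0, 0],
  ],
)

```text
time_s: 12.78
position: [0.5248, -0.1829, 0.1589]
tcp_rot: [153.0, -23.3, 148.2]
force: [-0.5, 2.0, 2.0]
opening: 0.0437
```

```bash
python3 -c "
from h import *
st()"
```

```text
12.7833 J [ 53.756   51.3994 -38.592   89.6149  -1.3061  64.426   75.6949] 
p [ 0.5248 -0.1829  0.1589] [153.0099 -23.3424 148.1766] jarz [ 0.0607 -0.5718  0.8182] open 0.043658089896238914 
face xyz mm [23.0229  2.3084 36.938 ] F face xyz 0.4367334713570689 -0.23519209601515403 2.808274484770051
```

Request:
jog_arm(
  series=[
    [0.0001, -0.001, -0.0007, 0, 0, 0],
    [0, 0, 0, 0, 0, 0],
    [0, 0, 0, 0, 0, 0],
  ],
)

```text
time_s: 13.03
position: [0.5249, -0.1839, 0.1583]
tcp_rot: [153.0, -23.3, 148.2]
force: [1.3, 3.7, 4.4]
opening: 0.0434
```

```bash
python3 -c "
from h import *
st()"
```

```text
13.0333 J [ 53.7809  51.4858 -38.5602  89.5159  -1.269   64.4715  75.7537] 
p [ 0.5249 -0.1839  0.1583] [153.0004 -23.3435 148.1808] jarz [ 0.0606 -0.5719  0.8181] open 0.04337466617902331 
face xyz mm [23.0527  2.3629 35.836 ] F face xyz 1.5692446495960353 1.7244460630187572 5.46520692739608
```

Request:
jog_arm(
  series=[
    [0, 0, 0, 0, 0, 0],
    [0, 0, 0, 0, 0, 0],
    [0, 0, 0, 0, 0, 0],
    [0, 0, 0, 0, 0, 0],
    [0, 0, 0, 0, 0, 0],
    [0, 0, 0, 0, 0, 0],
    [0, 0, 0, 0, 0, 0],
    [0, 0, 0, 0, 0, 0],
    [0, 0, 0, 0, 0, 0],
  ],
)

```text
time_s: 13.78
position: [0.525, -0.1839, 0.1583]
tcp_rot: [153.0, -23.3, 148.2]
force: [1.4, 3.4, 5.0]
opening: 0.044
```

```bash
python3 -c "
from h import *
st()"
```

```text
13.7833 J [ 53.7813  51.4828 -38.5599  89.5183  -1.2701  64.4666  75.7536] 
p [ 0.525  -0.1839  0.1583] [153.001  -23.3393 148.178 ] jarz [ 0.0606 -0.5719  0.8181] open 0.04404830665734485 
face xyz mm [23.0641  2.3754 35.8374] F face xyz 2.222362972101673 1.8136061652619337 5.539114837398421
```

Request:
jog_arm(
  series=[
    [-0.001, 0.0063, 0.0044, 0, 0, 0],
    [-0.001, 0.0063, 0.0044, 0, 0, 0],
    [-0.001, 0.0063, 0.0044, 0, 0, 0],
    [0, 0, 0, -0.0077, 0.0689, -0.099],
    [0, 0, 0, -0.0077, 0.0689, -0.099],
    [0, 0, 0, -0.0077, 0.0689, -0.099],
    [0, 0, 0, -0.0077, 0.0689, -0.099],
    [0, 0, 0, -0.0077, 0.0689, -0.099],
    [0, 0, 0, -0.0077, 0.0689, -0.099],
    [0, 0, 0, -0.0077, 0.0689, -0.099],
  ],
)

```text
time_s: 14.62
position: [0.5212, -0.1662, 0.1707]
tcp_rot: [-178.2, -34.8, 93.1]
force: [0.1, 0.3, -1.4]
opening: 0.0437
```

Request:
jog_arm(
  series=[
    [0, 0, 0, -0.0077, 0.0689, -0.099],
    [0, 0, 0, -0.0077, 0.0689, -0.099],
    [0, 0, 0, -0.0077, 0.0689, -0.099],
    [0, 0, 0, -0.0077, 0.0689, -0.099],
    [0, 0, 0, -0.0077, 0.0689, -0.099],
    [0, 0, 0, -0.0077, 0.0689, -0.099],
    [0, 0, 0, 0, 0, 0],
    [0, 0, 0, 0, 0, 0],
  ],
)

```text
time_s: 15.28
position: [0.5214, -0.1658, 0.1708]
tcp_rot: [-154.4, -24.3, 47.1]
force: [-0.3, -0.1, -1.8]
opening: 0.0433
```

```bash
python3 - <<'E'
from h import *
st(); grab('side','s3.png');grab('scene','c3.png')
im=cv2.imread('pics/s3.png');im2=cv2.imread('pics/c3.png')
a=cv2.resize(im[130:250,330:450],(400,400),interpolation=cv2.INTER_CUBIC);b=cv2.resize(im2[110:230,310:430],(400,400),interpolation=cv2.INTER_CUBIC)
cv2.imwrite('pics/s3c.png',np.hstack([a,b]))
E
```

```text
15.2833 J [ 38.5775  44.8153 -12.4024  91.9296 -21.1866  66.3095   3.277 ] 
p [ 0.5214 -0.1658  0.1708] [-154.3759  -24.343    47.0854] jarz [ 0.0637 -0.5667  0.8215] open 0.04328183039899627 
face xyz mm [22.7792  0.7423 57.9018] F face xyz -1.440626622960896 -0.28347450122792306 -1.0926668428301531
```

View pics/s3c.png

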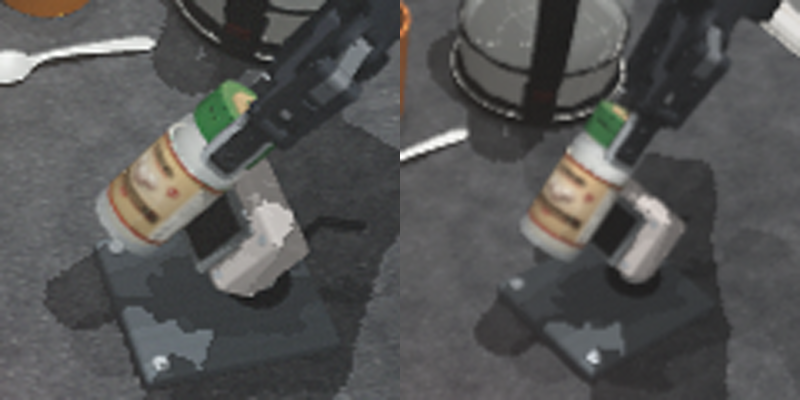

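Request:
jog_arm(
  series=[
    [0.0002, -0.0018, -0.0013, 0, 0, 0],
    [0.0002, -0.0018, -0.0013, 0, 0, 0],
    [0.0002, -0.0018, -0.0013, 0, 0, 0],
    [0.0002, -0.0018, -0.0013, 0, 0, 0],
    [0.0002, -0.0018, -0.0013, 0, 0, 0],
    [0.0002, -0.0018, -0.0013, 0, 0, 0],
    [0.0002, -0.0016, -0.0012, 0, 0, 0],
    [0, 0, 0, 0, 0, 0],
  ],
)

```text
time_s: 16.05
position: [0.5229, -0.1787, 0.1614]
tcp_rot: [-154.3, -24.3, 46.8]
force: [-0.2, 0.2, -0.8]
opening: 0.0437
```

```bash
python3 -c "
from h import *
st()"
```

```text
16.05 J [ 39.2376  46.1135 -12.1029  90.7218 -20.8064  66.6342   3.8214] 
p [ 0.5229 -0.1787  0.1614] [-154.2516  -24.3072   46.8249] jarz [ 0.0631 -0.5676  0.8209] open 0.04368936316196089 
face xyz mm [22.5695  0.8301 41.8721] F face xyz -0.778460407510095 -0.18363574842832278 -0.21480814066551293
```

Request:
jog_arm(
  series=[
    [0.0001, -0.0012, -0.00085, 0, 0, 0],
    [0.0001, -0.0012, -0.00085, 0, 0, 0],
    [0, 0, 0, 0, 0, 0],
  ],
)

```text
time_s: 16.3
position: [0.5232, -0.1809, 0.1599]
tcp_rot: [-154.3, -24.3, 46.8]
force: [-0.2, -0.6, -1.4]
opening: 0.0434
```

```bash
python3 -c "
from h import *
st()"
```

```text
16.3 J [ 39.3443  46.3203 -12.0612  90.5122 -20.728   66.6926   3.9468] 
p [ 0.5232 -0.1809  0.1599] [-154.2634  -24.3141   46.8438] jarz [ 0.0631 -0.5676  0.8209] open 0.04340777459146007 
face xyz mm [22.6095  0.8522 39.2386] F face xyz -0.7770786133351896 -0.30784016524203056 -1.2745979012252426
```

Request:
jog_arm(
  series=[
    [0.0001, -0.0012, -0.00085, 0, 0, 0],
    [0.0001, -0.0012, -0.00085, 0, 0, 0],
    [0, 0, 0, 0, 0, 0],
  ],
)

```text
time_s: 16.55
position: [0.5234, -0.1828, 0.1585]
tcp_rot: [-154.2, -24.4, 46.8]
force: [0.1, 0.6, 0.3]
opening: 0.0436
```

```bash
python3 -c "
from h import *
st()"
```

```text
16.55 J [ 39.4622  46.5429 -12.0328  90.2881 -20.6827  66.799    4.0782] 
p [ 0.5234 -0.1828  0.1585] [-154.2172  -24.3597   46.8343] jarz [ 0.0632 -0.5685  0.8203] open 0.0435891328897089 
face xyz mm [22.6141  0.8942 36.8823] F face xyz -0.11133095488663808 0.13619386264198732 0.6795270298234899
```

Request:
jog_arm(
  series=[
    [0.0001, -0.0009, -0.0006, 0, 0, 0],
    [0.0001, -0.0009, -0.0006, 0, 0, 0],
    [0, 0, 0, 0, 0, 0],
    [0, 0, 0, 0, 0, 0],
  ],
)

```text
time_s: 16.88
position: [0.5236, -0.1841, 0.1577]
tcp_rot: [-154.2, -24.4, 46.9]
force: [-1.4, 2.6, 3.0]
opening: 0.0439
```

```bash
python3 -c "
from h import *
st()"
```

```text
16.8833 J [ 39.5351  46.6896 -12.0216  90.1314 -20.6277  66.8817   4.1665] 
p [ 0.5236 -0.1841  0.1577] [-154.191   -24.3822   46.8625] jarz [ 0.0636 -0.5689  0.82  ] open 0.043898325679283604 
face xyz mm [22.6254  0.8749 35.3453] F face xyz 0.8600226418158903 -1.1379484081655755 3.961848679724894
```

Request:
jog_arm(
  series=[
    [0.0001, -0.0007, -0.0005, 0, 0, 0],
    [0, 0, 0, 0, 0, 0],
    [0, 0, 0, 0, 0, 0],
  ],
)

```text
time_s: 17.13
position: [0.5236, -0.1849, 0.1571]
tcp_rot: [-154.2, -24.4, 46.9]
force: [-2.8, 2.2, 5.6]
opening: 0.0436
```

```bash
python3 -c "
from h import *
st()"
```

```text
17.1333 J [ 39.5685  46.7616 -12.0018  90.0615 -20.5995  66.8975   4.2006] 
p [ 0.5236 -0.1849  0.1571] [-154.1929  -24.3749   46.8598] jarz [ 0.0636 -0.5688  0.82  ] open 0.043618957175397516 
face xyz mm [22.6105  0.8541 34.3985] F face xyz 3.1352723246371714 -2.588410451963775 5.236431984224016
```

Hold, then retreat and turn to the fourth side.

Request:
jog_arm(
  series=[
    [0, 0, 0, 0, 0, 0],
    [0, 0, 0, 0, 0, 0],
    [0, 0, 0, 0, 0, 0],
    [0, 0, 0, 0, 0, 0],
    [0, 0, 0, 0, 0, 0],
    [0, 0, 0, 0, 0, 0],
    [0, 0, 0, 0, 0, 0],
    [0, 0, 0, 0, 0, 0],
    [0, 0, 0, 0, 0, 0],
  ],
)

```text
time_s: 17.88
position: [0.5236, -0.185, 0.157]
tcp_rot: [-154.2, -24.4, 46.9]
force: [-1.0, 3.0, 6.2]
opening: 0.0436
```

Request:
jog_arm(
  series=[
    [-0.0006, 0.0063, 0.0044, 0, 0, 0],
    [-0.0006, 0.0063, 0.0044, 0, 0, 0],
    [-0.0006, 0.0063, 0.0044, 0, 0, 0],
    [0, 0, 0, -0.0077, 0.0689, -0.099],
    [0, 0, 0, -0.0077, 0.0689, -0.099],
    [0, 0, 0, -0.0077, 0.0689, -0.099],
    [0, 0, 0, -0.0077, 0.0689, -0.099],
    [0, 0, 0, -0.0077, 0.0689, -0.099],
    [0, 0, 0, -0.0077, 0.0689, -0.099],
    [0, 0, 0, -0.0077, 0.0689, -0.099],
  ],
)

```text
time_s: 18.72
position: [0.5221, -0.1668, 0.1699]
tcp_rot: [-145.3, 1.6, 4.2]
force: [-0.6, -0.4, -1.1]
opening: 0.0438
```

Request:
jog_arm(
  series=[
    [0, 0, 0, -0.0077, 0.0689, -0.099],
    [0, 0, 0, -0.0077, 0.0689, -0.099],
    [0, 0, 0, -0.0077, 0.0689, -0.099],
    [0, 0, 0, -0.0077, 0.0689, -0.099],
    [0, 0, 0, -0.0077, 0.0689, -0.099],
    [0, 0, 0, -0.0077, 0.0689, -0.099],
    [0, 0, 0, 0, 0, 0],
    [0, 0, 0, 0, 0, 0],
  ],
)

```text
time_s: 19.38
position: [0.522, -0.1665, 0.1698]
tcp_rot: [-153.3, 23.4, -31.6]
force: [-0.2, 0.4, -0.9]
opening: 0.0435
```

```bash
python3 -c "
from h import *
st()"
```

```text
19.3833 J [ 24.1661  45.3247  12.4772  92.0933 -35.8943  73.1326 -72.3983] 
p [ 0.522  -0.1665  0.1698] [-153.3222   23.406   -31.6322] jarz [ 0.0668 -0.5684  0.82  ] open 0.043489347201758136 
face xyz mm [22.4378  1.2305 56.7938] F face xyz -1.0119069211974727 -0.15279153780578705 -0.2098169127166905
```

Request:
jog_arm(
  series=[
    [0.0002, -0.0018, -0.0013, 0, 0, 0],
    [0.0002, -0.0018, -0.0013, 0, 0, 0],
    [0.0002, -0.0018, -0.0013, 0, 0, 0],
    [0.0002, -0.0018, -0.0013, 0, 0, 0],
    [0.0002, -0.0018, -0.0013, 0, 0, 0],
    [0.0002, -0.0016, -0.0012, 0, 0, 0],
    [0, 0, 0, 0, 0, 0],
  ],
)

```text
time_s: 19.97
position: [0.523, -0.1776, 0.1619]
tcp_rot: [-153.3, 23.5, -31.8]
force: [-0.6, 0.8, -0.6]
opening: 0.0435
```

```bash
python3 -c "
from h import *
st()"
```

```text
19.9667 J [ 25.0156  46.4629  12.5436  91.0672 -35.7853  73.3955 -71.9331] 
p [ 0.523  -0.1776  0.1619] [-153.3308   23.5455  -31.841 ] jarz [ 0.0665 -0.5696  0.8192] open 0.0435331906996062 
face xyz mm [22.3453  1.0101 43.1185] F face xyz -0.9728112763601161 -0.46506037346644713 0.3936637097476378
```

Request:
jog_arm(
  series=[
    [0.0001, -0.0012, -0.00085, 0, 0, 0],
    [0.0001, -0.0012, -0.00085, 0, 0, 0],
    [0, 0, 0, 0, 0, 0],
  ],
)

```text
time_s: 20.22
position: [0.5234, -0.179, 0.1609]
tcp_rot: [-153.2, 23.6, -31.8]
force: [-0.6, 2.1, 1.8]
opening: 0.0435
```

```bash
python3 -c "
from h import *
st()"
```

```text
20.2167 J [ 25.1577  46.6534  12.5218  90.8573 -35.7849  73.519  -71.8056] 
p [ 0.5234 -0.179   0.1609] [-153.2349   23.5769  -31.759 ] jarz [ 0.0666 -0.5709  0.8183] open 0.043482252460936614 
face xyz mm [22.3876  1.2124 41.4353] F face xyz 0.26640000105290546 -0.3569269264275991 2.756363868649735
```

Request:
jog_arm(
  series=[
    [0.0001, -0.001, -0.0007, 0, 0, 0],
    [0, 0, 0, 0, 0, 0],
    [0, 0, 0, 0, 0, 0],
  ],
)

```text
time_s: 20.47
position: [0.5236, -0.1799, 0.1603]
tcp_rot: [-153.2, 23.6, -31.7]
force: [-0.4, 1.7, 3.5]
opening: 0.0437
```

```bash
python3 -c "
from h import *
st()"
```

```text
20.4667 J [ 25.2113  46.7361  12.5223  90.771  -35.7649  73.5266 -71.7582] 
p [ 0.5236 -0.1799  0.1603] [-153.2416   23.5618  -31.7468] jarz [ 0.0666 -0.5707  0.8185] open 0.04368122750693797 
face xyz mm [22.3784  1.2857 40.3848] F face xyz 1.881428191910866 -0.20338840166597288 3.3995900307488363
```

Request:
jog_arm(
  series=[
    [0.0001, -0.0011, -0.0008, 0, 0, 0],
    [0, 0, 0, 0, 0, 0],
    [0, 0, 0, 0, 0, 0],
  ],
)

```text
time_s: 20.72
position: [0.5237, -0.1808, 0.1597]
tcp_rot: [-153.2, 23.6, -31.7]
force: [-0.5, 3.3, 5.3]
opening: 0.0433
```

```bash
python3 -c "
from h import *
st()"
```

```text
20.7167 J [ 25.2966  46.8426  12.5188  90.6624 -35.7698  73.5856 -71.696 ] 
p [ 0.5237 -0.1808  0.1597] [-153.199    23.582   -31.7324] jarz [ 0.0666 -0.5713  0.818 ] open 0.04330046245097417 
face xyz mm [22.4177  1.3296 39.3278] F face xyz 2.3952277018219226 -0.15932180885617972 5.735768966658357
```

Request:
jog_arm(
  series=[
    [0, 0, 0, 0, 0, 0],
    [0, 0, 0, 0, 0, 0],
    [0, 0, 0, 0, 0, 0],
    [0, 0, 0, 0, 0, 0],
    [0, 0, 0, 0, 0, 0],
    [0, 0, 0, 0, 0, 0],
    [0, 0, 0, 0, 0, 0],
    [0, 0, 0, 0, 0, 0],
    [0, 0, 0, 0, 0, 0],
  ],
)

```text
time_s: 21.47
position: [0.5237, -0.1807, 0.1598]
tcp_rot: [-153.2, 23.6, -31.7]
force: [-0.2, 2.7, 5.5]
opening: 0.0435
```

Request:
jog_arm(
  series=[
    [-0.001, 0.008, 0.006, 0, 0, 0],
    [-0.002, 0.016, 0.0115, 0, 0, 0],
    [-0.002, 0.016, 0.0115, 0, 0, 0],
    [-0.001, 0.012, 0.01, 0, 0, 0],
    [0, 0.02, 0.008, -0.122, -0.0137, 0],
    [0, 0.02, 0.008, -0.122, -0.0137, 0],
    [0, 0.02, 0.008, -0.122, -0.0137, 0],
    [0, 0.02, 0.008, -0.122, -0.0137, 0],
    [0, 0.02, 0.008, -0.122, -0.0137, 0],
  ],
)

```text
time_s: 22.22
position: [0.5178, -0.032, 0.2381]
tcp_rot: [-179.5, 0.4, -37.5]
force: [-0.4, 0.0, -2.2]
opening: 0.0434
```

```bash
python3 -c "
from h import *
st()"
```

```text
22.2167 J [ -17.2458   26.7809   26.3544  107.6747  -16.1419   49.2773 -110.197 ] 
p [ 0.5178 -0.032   0.2381] [-179.5363    0.4427  -37.5305] jarz [ 0.0012 -0.0111  0.9999] open 0.04342802065963604 
face xyz mm [  5.4821  12.1173 192.885 ] F face xyz -1.82029121978491 -0.42460009527990883 -1.1788470791607317
```

Request:
jog_arm(
  series=[
    [0, 0.03, 0, 0, 0, 0.065],
    [0, 0.036, 0, 0, 0, 0.065],
    [-0.001, 0.036, 0, 0, 0, 0.065],
    [-0.001, 0.036, 0, 0, 0, 0.065],
    [-0.001, 0.036, 0, 0, 0, 0.065],
    [0, 0.036, 0, 0, 0, 0.065],
    [0, 0.036, 0, 0, 0, 0.065],
    [0, 0.031, 0, 0, 0, 0.065],
    [0, 0, 0, 0, 0, 0],
    [0, 0, 0, 0, 0, 0],
  ],
)

```text
time_s: 23.05
position: [0.5136, 0.2463, 0.2361]
tcp_rot: [-179.5, 0.8, -7.5]
force: [-0.4, -0.7, -1.4]
opening: 0.0434
```

```bash
python3 - <<'E'
from h import *
st(); grab('wrist','w4.png')
for n in ('scene','side'): grab(n)
for n in('wrist','scene','side'):
    for l,z in dict(free_half=.015,shaker_center=.06).items():
        for q in eyes.spot_point(n,l)[:1]: print(n,l,np.round(q['centre'],1),round(q['conf'],2),atz(n,q['centre'],z))
E
```

```text
23.05 J [ -38.9748   30.0952   16.9644   99.6966  -11.7254   52.3435 -114.3816] 
p [0.5136 0.2463 0.2361] [-179.5166    0.827    -7.4846] jarz [ 0.0132 -0.0102  0.9999] open 0.043448276362362495 
face xyz mm [-155.1082   38.7023  418.7432] F face xyz -0.7479010256441156 -0.5187213868210553 -1.3176351467703882
wrist free_half [176.3 285.4] 0.68 [0.5167 0.2339 0.015 ]
wrist shaker_center [ 75.  286.7] 0.58 [0.6215 0.22   0.06  ]
scene free_half [268.4 215.1] 0.96 [0.5134 0.2464 0.015 ]
scene shaker_center [272.7 318. ] 0.46 [0.3715 0.0651 0.06  ]
```

View pics/w4.png

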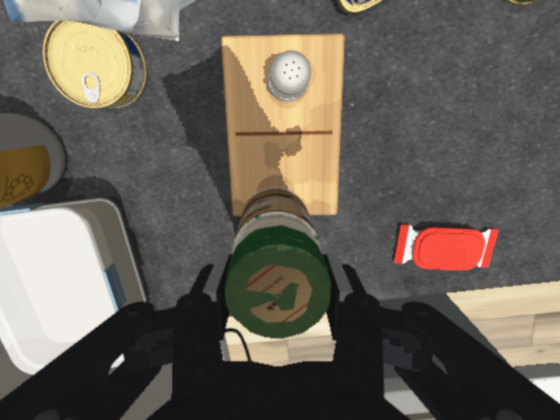

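```bash
python3 - <<'E'
from h import *
P=[atz('wrist',p,.015) for p in((133,236),(131,332),(214,338),(214,232),(36,222),(35,343))]
for p in P:print(p)
print('free',(P[2]+P[3])/2*.75+(P[4]+P[5])/2*.25)
E
```

```text
[0.5734 0.2844 0.015 ]
[0.5609 0.1766 0.015 ]
[0.4614 0.1775 0.015 ]
[0.4787 0.3063 0.015 ]
[0.6719 0.2815 0.015 ]
[0.6555 0.1573 0.015 ]
free [0.5185 0.2363 0.015 ]
```

Request:
jog_arm(
  series=[
    [0.003, -0.003, -0.02, 0, 0, 0],
    [0, -0.003, -0.025, 0, 0, 0],
    [0, 0, -0.025, 0, 0, 0],
    [0, 0, -0.025, 0, 0, 0],
    [0, 0, -0.025, 0, 0, 0],
    [0, 0, -0.013, 0, 0, 0],
    [0, 0, -0.004, 0, 0, 0],
    [0, 0, 0, 0, 0, 0],
  ],
)

```text
time_s: 24.17
position: [0.5167, 0.2375, 0.0984]
tcp_rot: [-179.6, 0.9, -7.8]
force: [-0.6, -0.1, -1.5]
opening: 0.0436
```

```bash
python3 - <<'E'
from h import *
st();print(ctrl.sense()['force'])
E
```

```text
24.1667 J [ -35.1964   40.612    12.8966  106.4636  -16.0421   35.3    -109.8011] 
p [0.5167 0.2375 0.0984] [-179.6169    0.9423   -7.7584] jarz [ 0.0154 -0.0088  0.9998] open 0.04355976984184427 
face xyz mm [-262.6365   40.7576  332.2201] F face xyz -1.1936757878660031 -0.6126183873268396 -0.9312141488853427
[-0.6001 -0.146  -1.5118]
```

Request:
jog_arm(
  series=[
    [0, 0, -0.002, 0, 0, 0],
    [0, 0, -0.002, 0, 0, 0],
    [0, 0, 0, 0, 0, 0],
  ],
)

```text
time_s: 24.42
position: [0.5178, 0.2382, 0.0961]
tcp_rot: [-179.5, 0.8, -7.7]
force: [0.1, -0.1, -1.5]
opening: 0.0433
```

Request:
jog_arm(
  series=[
    [0, 0, -0.0015, 0, 0, 0],
    [0, 0, 0, 0, 0, 0],
  ],
)

```text
time_s: 24.58
position: [0.5174, 0.2381, 0.0942]
tcp_rot: [-179.5, 0.8, -7.7]
force: [0.1, 0.5, -1.1]
opening: 0.0437
```

Request:
jog_arm(
  series=[
    [0, 0, -0.0015, 0, 0, 0],
    [0, 0, 0, 0, 0, 0],
  ],
)

```text
time_s: 24.75
position: [0.5172, 0.238, 0.0923]
tcp_rot: [-179.5, 0.8, -7.7]
force: [-1.5, -0.7, -2.6]
opening: 0.0437
```

Request:
jog_arm(
  series=[
    [0, 0, -0.001, 0, 0, 0],
    [0, 0, 0, 0, 0, 0],
  ],
)

```text
time_s: 24.92
position: [0.5173, 0.238, 0.0914]
tcp_rot: [-179.5, 0.8, -7.7]
force: [0.1, -0.2, 0.7]
opening: 0.0436
```

Request:
jog_arm(
  series=[
    [0, 0, -0.001, 0, 0, 0],
    [0, 0, 0, 0, 0, 0],
    [0, 0, 0, 0, 0, 0],
  ],
)

```text
time_s: 25.17
position: [0.5176, 0.2381, 0.0913]
tcp_rot: [-179.5, 0.8, -7.7]
force: [-0.7, -0.2, 6.7]
opening: 0.0438
```

```bash
python3 - <<'E'
from h import *
print(ctrl.sense()['force'],ctrl.sense()['position'])
grab('side','s5.png');grab('scene','c5.png')
im=cv2.imread('pics/s5.png');im2=cv2.imread('pics/c5.png')
a=cv2.resize(im[140:260,130:250],(400,400),interpolation=cv2.INTER_CUBIC);b=cv2.resize(im2[180:300,150:270],(400,400),interpolation=cv2.INTER_CUBIC)
cv2.imwrite('pics/s5c.png',np.hstack([a,b]))
E
```

```text
[-0.6551 -0.2428  6.7474] [0.5176 0.2381 0.0913]
```

View pics/s5c.png

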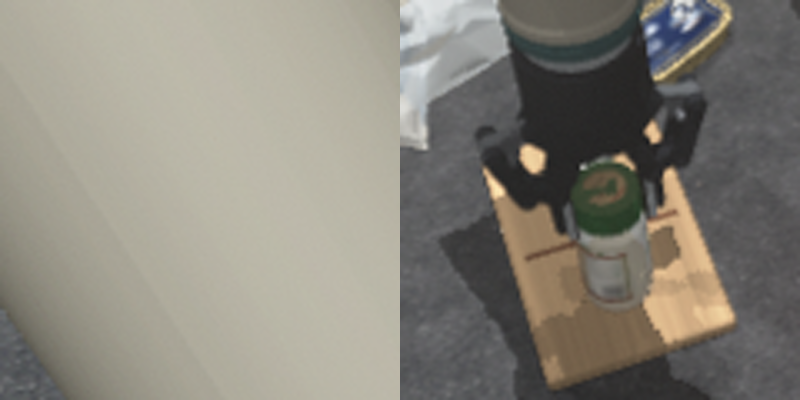

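Request:
jog_arm(
  series=[
    [0, 0, 0.0005, 0, 0, 0],
    [0, 0, 0, 0, 0, 0],
    [0, 0, 0, 0, 0, 0],
    [0, 0, 0, 0, 0, 0],
  ],
  jaw=0.05,
)

```text
time_s: 25.6
position: [0.5173, 0.2381, 0.0908]
tcp_rot: [-179.5, 0.8, -7.7]
force: [0.4, 0.7, -0.1]
opening: 0.0498
```

Request:
jog_arm(
  series=[
    [0, 0, 0, 0, 0, 0],
    [0, 0, 0, 0, 0, 0],
    [0, 0, 0, 0, 0, 0],
    [0, 0, 0, 0, 0, 0],
    [0, 0, 0.015, 0, 0, 0],
    [0, 0, 0.025, 0, 0, 0],
    [0, 0, 0.035, 0, 0, 0],
    [0, 0, 0.035, 0, 0, 0],
    [0, 0, 0.035, 0, 0, 0],
    [0, 0, 0, 0, 0, 0],
  ],
  jaw=0.0854,
)

```text
time_s: 26.43
position: [0.5212, 0.2392, 0.2426]
tcp_rot: [-179.2, 0.3, -7.7]
force: [0.9, 0.3, -0.2]
opening: 0.0853
```

Request:
jog_arm(
  series=[
    [0, -0.035, 0.01, 0, 0, 0],
    [0, -0.035, 0.01, 0, 0, 0],
    [0, -0.035, 0, 0, 0, 0],
    [0, -0.035, 0, 0, 0, 0],
    [0, -0.035, 0, 0, 0, 0],
    [0, -0.035, 0, 0, 0, 0],
    [0, -0.02, 0, 0, 0, 0],
    [0, 0, 0, 0, 0, 0],
    [0, 0, 0, 0, 0, 0],
  ],
)

```text
time_s: 27.18
position: [0.5171, 0.0066, 0.2558]
tcp_rot: [-179.5, 0.8, -7.9]
force: [-0.1, 0.7, 0.5]
opening: 0.0855
```

```bash
python3 - <<'E'
from h import *
st()
grab('scene','c6.png');grab('side','s6.png')
for n in('scene','side'):
    for l,z in dict(jar=.015,jar_center=.068,free_half=.015,shaker_center=.06,tin_center=.029,bar_center=.011).items():
        for q in eyes.spot_point(n,l)[:1]: print(n,l,np.round(q['centre'],1),round(q['conf'],2),atz(n,q['centre'],z))
E
```

```text
27.1833 J [-16.7989  24.754   19.1725 105.9196 -10.7835  51.8321 -90.3771] 
p [0.5171 0.0066 0.2558] [-179.5467    0.8436   -7.9234] jarz [ 0.0135 -0.0099  0.9999] open 0.08550571599002336 
face xyz mm [ -2.0947  15.4209 234.5202] F face xyz 0.03194948734184652 -0.06286264818422084 0.8532870528582871
scene jar [263.2 216.2] 0.7 [0.5252 0.2388 0.015 ]
scene jar_center [252.2 212. ] 0.67 [0.5202 0.2444 0.068 ]
scene free_half [267.  215.5] 0.62 [0.5164 0.2441 0.015 ]
scene shaker_center [221.2 202.8] 0.71 [0.6176 0.2288 0.06  ]
scene tin_center [173.7 283.2] 0.67 [ 0.6958 -0.0251  0.029 ]
scene bar_center [271.7 317.9] 0.84 [0.3993 0.045  0.011 ]
side jar [238.1 191.5] 0.82 [0.523  0.2381 0.015 ]
side jar_center [224.9 186.2] 0.96 [0.5236 0.2391 0.068 ]
side free_half [241.2 188.8] 0.73 [0.5163 0.2437 0.015 ]
side shaker_center [187.2 199. ] 0.72 [0.6193 0.2134 0.06  ]
side bar_center [282.1 289.9] 0.75 [0.4013 0.0459 0.011 ]
```

View pics/c6.png

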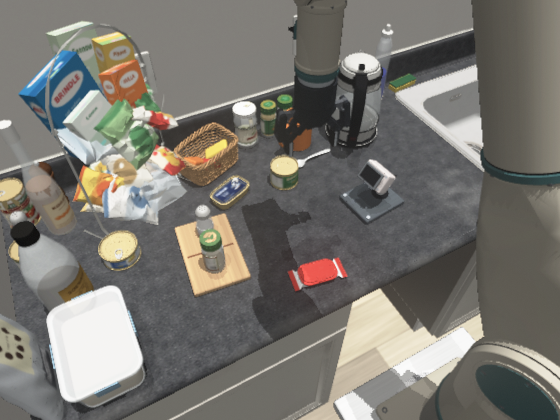

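The picture shows the jar upright on the free half at about pixel (row 258, column 213). The shaker, tin and bar are where they were, and the gripper is clear of everything.

```bash
python3 -c "
from cell import ctrl
print(ctrl.hand_in())"
```

```text
the job is handed in; nothing more can be done
None
```

I pressed the jar on the reader pad on all four sides in the order asked, stood it upright on the free half of the board, and handed the job in. The clock read about 27 s.

- **Readings:** The first reading was with the side that faced the front edge. I turned the jar a quarter turn clockwise, seen from the cap, before each of the other three. Each press read about 6 to 7 N once I took off the no-contact reading, and I held each for about 0.75 s or more. No reading went above that.
- **Jar in the grip:** The depth at which the jar met the pad varied by about 6 mm between sides. The jar was sitting slightly off-axis or tilted in the grip. I estimate this at a few hundredths of a radian, well inside the 0.2 rad allowed. I did not measure the tilt directly.
- **Final position:** The last check put the jar at about (0.523, 0.239), within about 1 cm of the free half's centre. It stands upright in the picture, and the gripper is open and clear.
- **Other items:** The bar and shaker look unmoved, though their detected positions moved by up to about 1 cm between looks, which I put down to detector scatter. The side camera did not detect the tin in the last look, but the scene camera put it within about 2 mm of where it started.

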